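Rack the hollow punches by size

ROBOT

A 6-joint arm with a two-finger parallel gripper is mounted at the origin on the work surface. World frame = base frame: x ahead of the robot, y to its left, z up, the work surface at z = 0. Lengths are in m, angles in degrees, forces in N, time in s.
With the tool pointing down it reaches from about 0.35 to 0.725 m from the base axis. Payload 6 kg.
Tool frame: the origin (TCP) lies midway between the tips of the shut fingers; the grasp point (between the pads) lies r.grasp_offset behind it (r.grasp_offset is the distance from the TCP to the grasp point, in m); z points along the fingers, y is the line along which they close (so a half turn about z gives the same grasp; the last joint's range is limited). The gripper opens to 85 mm and grips with 20 to 120 N. Pads are 22 mm wide; open, the fingers measure 114 mm over their backs; the gripper's body (76 mm by 85 mm) begins 54 mm behind the grasp point. The pads swing forward as they close: fully open they stand 13 mm farther back than shut.
Start: joints at [-50.266, 2.303, 4.859, 0, -92.561, -19.12], TCP at [0.211, -0.562, 0.231] pointing down, gripper open.
Joint ranges: [-146.85, 146.85], [-73.84, 115.35], [-62.03, 85.46], [-188.31, 113.3], [-161.28, -10.13], [-171.36, 171.36]. Speed limits (degrees/s): [147.25, 147.25, 172.46, 180, 180, 180].

INTERFACE

Orientations are given as a 3x3 rotation matrix whose columns are the frame's x, y, z axes.
In Python, from plant import r gives the robot as it stands.
- The arm moves only by the tool apply_moves, never from a script. Its argument "deltas" is a list of rows, each an object of numbers: "x", "y", "z": the shift along the tool's x, y, z in mm; "rx", "ry", "rz": the turn, a rotation vector about the tool's x, y, z in rad; "grip": the opening in per cent of the stroke, from 0 (shut) to 100 (fully open). A call has 1 to 12 rows; each row is the pose to reach, as a shift and turn from the pose commanded when the call began, along the tool's axes at that moment; what a row does not reach only later rows make up. A row lasts 1/12 s, in which the tool goes at most 41.7 mm and 7.16 degrees, less where a joint would pass 70% of its speed; a pose out of reach is approached as far as the arm can. A call with a gripper value outside its range is refused whole. The fingers move at their own pace and stop on an object; the grip force is fixed at half the most. Time passes only in rows, so rows that repeat a pose let the fingers close. It gives the time, the measured TCP pose, the force, the opening and the grip force at its end, in the units of the state.
- r.get_state(): the state, without advancing time (a new reading comes with each control period).
- r.camera(name): name is "scene" or "top" or "wrist"; returns a dict with "img" (420x560x3 uint8, red, green, blue), "z_map" (420x560 float32, m along the optical axis (not along the pixel's ray), 0 where there is no reading), "vertical_fov" (degrees; the focal length in pixels is half the picture's height over the tangent of half this angle, whatever the lens; pixels are square), "cx", "cy" (the principal point, pixels), "rvec" (rotation vector, rad) and "tvec" (3), from world to camera coordinates, as OpenCV has them. Camera axes: x right, y down, z forward; pixel columns grow to the right and rows downward; lengths in m; the calibration is good to about 2 mm. A picture is of the moment at which its call begins.
- r.finish_job(): hands the job in; it is judged then, once.
The state is a dict: "clock": time; "qpos": joint angles; "joint_velocities": joint speeds; "joint_torque": joint torques, N m; "position": TCP position; "eef_rot": TCP orientation; "force": force on the tool from outside, world axes, zero at the start; "wrist_torque": the same for the moment, N m; "finger_gap": opening from 0.0 (shut) to 1.0 (fully open); "grip_force": force on a finger pad.
Only numpy, scipy, OpenCV 4.12 (cv2) and the standard library are available. Lean on these libraries where they do the work, as an engineer would, in place of code of your own. Each camera call takes 0.05 s, during which the arm holds its last target. There are 200 camera calls.

TASK

Put the four loose steel hollow punches away in the wooden rack, one in each saddle, in order of thickness with the thinnest next to the brass knob and the thickest at the far end. Lay each one squarely across its saddle, centred and resting down in both V-notches, either end forward; leave the glue jar standing where it is.

Things in the scene. Friction and masses are not known exactly. Their poses are not given: they have to be found in the camera images.
- punch_14: The thinnest of four loose steel hollow punches: a bright round bar, 14 mm in diameter, 92 mm long, lying on the table. The last 16 mm at its +x end taper to 11 mm, with a dark tip. Origin on its axis at mid-length (7 mm above the table at the start); x runs along the bar, level; it may have rolled about x, so y and z mean nothing.
- punch_22: The second thinnest of four loose steel hollow punches: a bright round bar, 22 mm in diameter, 100 mm long, lying on the table. The last 16 mm at its +x end taper to 18 mm, with a dark tip. Origin on its axis at mid-length (11 mm above the table at the start); x runs along the bar, level; it may have rolled about x, so y and z mean nothing.
- punch_30: The second thickest of four loose steel hollow punches: a bright round bar, 30 mm in diameter, 108 mm long, lying on the table. The last 16 mm at its +x end taper to 24 mm, with a dark tip. Origin on its axis at mid-length (15 mm above the table at the start); x runs along the bar, level; it may have rolled about x, so y and z mean nothing.
- punch_38: The thickest of four loose steel hollow punches: a bright round bar, 38 mm in diameter, 116 mm long, lying on the table. The last 16 mm at its +x end taper to 30 mm, with a dark tip. Origin on its axis at mid-length (19 mm above the table at the start); x runs along the bar, level; it may have rolled about x, so y and z mean nothing.
- saddle_1: End saddle of a straight row of four alike, fixed, pale wood, 80 mm apart, on a dark board 12 mm thick. Each is two V-notches 14 mm thick, centred at x = +31 and -31 mm, with open space for fingers between; a punch lies across both along x. Origin at the bottom of the V, midway between its two notches; x along the groove, y along the row towards higher numbers, z up.
- saddle_2: Second saddle of the row, beside saddle_1. Each V is 90 degrees, its sides rise 20 mm to an opening 40 mm wide; its bottom is 38 mm above the table, 26 mm above the board. A seated punch of radius r has its axis 1.41 r above the origin. Origin at the bottom of the V, midway between its two notches; x along the groove, y along the row towards higher numbers, z up.
- saddle_3: Third saddle of the row, between saddle_2 and saddle_4, the same as the others. Origin at the bottom of the V, midway between its two notches; x along the groove, y along the row towards higher numbers, z up.
- saddle_4: The other end saddle of the row, beside saddle_3, the same as the others. Origin at the bottom of the V, midway between its two notches; x along the groove, y along the row towards higher numbers, z up.
- knob_post: A small fixed brass post with a rounded knob, 67 mm high, 32 mm thick, on the board at one end of the row, 78 mm beyond the end saddle (saddle_1 or saddle_4: it varies). It marks the end where the thinnest punch belongs; a low pale wood block (14 mm high) lies at the other end. Origin at its foot, on top of the board, z up.
- glue_jar: An amber glass jar with a black lid, 54 mm in diameter and 75 mm high, standing loose on the table among the punches. Not to be handled. Origin at the centre of its underside, z up.
There are look-alikes about, which are no part of the job. What is shaped like the punch_22 but purple or turquoise is not meant. Leave any purple or red look-alike of the punch_30 alone.

How it is judged:
By the outcome, as a careful person would: the job done as asked, in the order asked, and still so for the second after the job is handed in, with the robot touching nothing.
It also fails if it takes over 101 s, if anything falls off the work surface, if the arm or the gripper's body presses on something with over 40 N, if the wrist force passes 120 N, or if a joint passes its speed limit or range.

## Working session

There is one attempt and no reset: what is moved stays moved. The work goes in short steps, Python scripts to look and compute and a tool call to move; the robot and the scene stay as the last step left them, time stands still between calls to the robot, and variables do not carry over. Pictures are saved under pics/ and viewed, at most 14 in all, crops included, and the job is handed in when it is done.

Besides the shell and the picture viewer there is one more tool, called as name([rows], argument=value, ...), one row to a line, values as JSON. apply_moves: Moves the arm, as the interface text tells. Its arguments: {"type":"object","properties":{"deltas":{"type":"array"}},"required":["deltas"]}

```bash
mkdir -p pics; cat > h.py <<'E'
import numpy as np, cv2
from plant import r
def cam(n,save=None):
    c=r.camera(n); h=c['img'].shape[0]
    c['f']=h/2/np.tan(np.radians(c['vertical_fov'])/2)
    c['R']=cv2.Rodrigues(np.array(c['rvec'],float))[0]; c['t']=np.array(c['tvec'],float).ravel()
    if save: cv2.imwrite('pics/'+save+'.png',c['img'][:,:,::-1])
    return c
def ray(c,uv,z):
    uv=np.atleast_2d(np.array(uv,float)); d=np.c_[(uv[:,0]-c['cx'])/c['f'],(uv[:,1]-c['cy'])/c['f'],np.ones(len(uv))]@c['R']
    o=-c['R'].T@c['t']; return o+d*((z-o[2])/d[:,2])[:,None]
def cloud(c):
    v,u=np.indices(c['z_map'].shape); Z=c['z_map']
    p=np.stack([(u-c['cx'])/c['f']*Z,(v-c['cy'])/c['f']*Z,Z],-1)
    P=(p-c['t'])@c['R']; P[Z==0]=np.nan; return P
E
python3 - <<'E'
from h import *
for n in('top','scene'):
    c=cam(n,n+'0'); np.savez(n+'0.npz',**c); print(n,c['f'],-c['R'].T@c['t'])
s=r.get_state();print(s['clock'],s['position'],s['eef_rot'],r.grasp_offset,s['finger_gap'])
E
```

```text
top 500.5968999344495 [0.36407168 0.00514911 1.46075742]
scene 420.95528409311106 [ 1.16931552 -0.29653126  0.56385677]
0.1 [ 0.21121436 -0.56128416  0.23037742] [[-9.35976577e-01 -3.52061708e-01 -6.34101656e-04]
 [-3.52062269e-01  9.35975467e-01  1.44399028e-03]
 [ 8.51299095e-05  1.57478434e-03 -9.99998756e-01]] 0.0187 0.9999583182501387
```

View pics/top0.png

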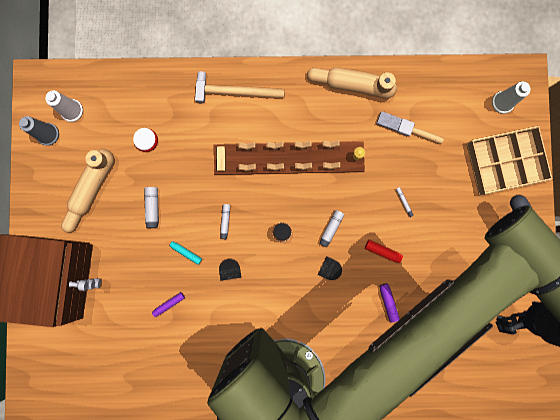

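View pics/scene0.png

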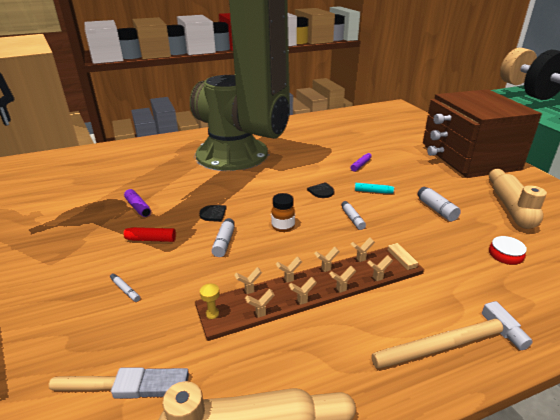

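The top view shows the punches at px: 38 (151,207), 22 (225,221), 30 (332,228) and 14 (404,202). The jar is at (282,232). The rack is at (290,157) with its knob at the right, (360,153), so the thinnest goes in the rightmost saddle.

```bash
python3 - <<'E'
from h import *
c=dict(np.load('top0.npz')); hsv=cv2.cvtColor(c['img'],cv2.COLOR_RGB2HSV)
P=cloud(c)
grey=((hsv[...,1]<70)&(hsv[...,2]>60)).astype(np.uint8)
for n,(u,v),d,L in(('14',(404,202),14,92),('22',(225,221),22,100),('30',(332,228),30,108),('38',(151,207),38,116)):
    m=np.zeros_like(grey); m[v-28:v+28,u-28:u+28]=1; 
    hm=((P[...,2]>0.004)&(m>0)).astype(np.uint8)
    for nm,k in(('grey',m*grey),('hgt',hm)):
        nn,l,s,ce=cv2.connectedComponentsWithStats(k); i=1+np.argmax(s[1:,4]); ys,xs=np.nonzero(l==i)
        W=ray(c,np.c_[xs,ys],d/2000)[:,:2] if nm=='grey' else P[ys,xs][:,:2]
        rc=cv2.minAreaRect((W*1000).astype(np.float32))
        b=cv2.boxPoints(rc); e=[b[1]-b[0],b[2]-b[1]]; e=max(e,key=np.linalg.norm); print(n,nm,len(xs),np.round(rc[0],1),np.round(rc[1],1),'ang',np.degrees(np.arctan2(e[1],e[0])).round(1)%180)
# rack
Q=P.reshape(-1,3); roi=np.zeros(P.shape[:2],bool); roi[130:185,205:375]=1
pale=roi&(P[...,2]>0.035)&(P[...,2]<0.066)
nn,l,s,ce=cv2.connectedComponentsWithStats(pale.astype(np.uint8))
for i in range(1,nn):
    if s[i,4]>5: q=P[l==i]; print('notch',s[i,4],(q.min(0)*1e3).round(),(q.max(0)*1e3).round(),ce[i].round())
hb=roi&(P[...,2]>0.008)&(P[...,2]<0.016)
rc=cv2.minAreaRect((P[hb][:,:2]*1000).astype(np.float32));print('board',rc)
j=(P[...,2]>.06);j[:222]=0;j[242:]=0;j[:,:270]=0;j[:,295:]=0;print('jar',P[j].mean(0) if j.any() else None)
E
```

```text
14 grey 132 [ 505.3 -355. ] [91.2 11.9] ang 25.0
14 hgt 158 [ 505.4 -355.2] [93.7 23.1] ang 26.9
22 grey 244 [455.6 168.6] [21.3 99.8] ang 174.6
22 hgt 268 [454.6 170.6] [ 26.  107.5] ang 174.7
30 grey 353 [ 431.3 -140.5] [ 28.4 107.7] ang 152.4
30 hgt 390 [ 432.8 -140.5] [ 35.7 112.5] ang 153.3
38 grey 502 [499.6 380.2] [113.5  34.7] ang 0.3
38 hgt 550 [500.4 382.1] [121.7  44. ] ang 0.8
notch 90 [664. -83.  37.] [679. -37.  63.] [303. 144.]
notch 90 [ 664. -163.   37.] [ 680. -116.   60.] [331. 143.]
notch 92 [662.  79.  37.] [678. 125.  61.] [246. 145.]
notch 84 [663.  -0.  36.] [677.  45.  62.] [274. 145.]
notch 86 [601.  -2.  37.] [616.  43.  62.] [275. 166.]
notch 88 [602. -82.  35.] [618. -36.  63.] [303. 165.]
notch 90 [ 602. -162.   36.] [ 618. -116.   60.] [331. 165.]
notch 89 [601.  77.  35.] [616. 122.  61.] [247. 167.]
board ((641.83935546875, -30.57086181640625), (461.07806396484375, 148.7672119140625), 88.42277526855469)
jar [0.42186791 0.00346503 0.07439142]
```

```bash
cat >> h.py <<'E'
from scipy.spatial.transform import Rotation as Ro
import sys
def go(x,y,z,a):
    """delta (tool mm, rotvec) from the present pose to TCP x,y,z [mm], tool x at world angle a, pointing down"""
    s=r.get_state(); R=np.array(s['eef_rot']); p=np.array(s['position'])*1e3
    a=np.radians(a); T=np.array([[np.cos(a),np.sin(a),0],[np.sin(a),-np.cos(a),0],[0,0,-1.]])
    d=R.T@(np.array([x,y,z])-p); w=Ro.from_matrix(R.T@T).as_rotvec()
    print('at',p.round(1),'a',np.degrees(np.arctan2(R[1,0],R[0,0])).round(2),'xyz',d.round(1),'r',w.round(4),'rows>=',np.ceil(max(np.linalg.norm(d)/41.7,np.degrees(np.linalg.norm(w))/7.16)),'t',s['clock'],'gap',round(s['finger_gap'],3),'grip',round(float(np.max(s['grip_force'])),1),'F',np.round(s['force'],1))
E
cat > go.py <<'E'
from h import *
go(*map(float,sys.argv[1:]))
E
python3 go.py 505 -355 150 -154
```

```text
at [ 211.2 -561.3  230.4] a -159.39 xyz [-347.6   89.5   80.5] r [ 0.0016 -0.     -0.094 ] rows>= 9.0 t 0.1 gap 1.0 grip 0.0 F [0.2 0.  0.1]
```

apply_moves([
  {"x":-347.6,"y":89.5,"z":80.5,"rx":0.0016,"rz":-0.094},
  {"x":-347.6,"y":89.5,"z":80.5,"rx":0.0016,"rz":-0.094},
  {"x":-347.6,"y":89.5,"z":80.5,"rx":0.0016,"rz":-0.094},
  {"x":-347.6,"y":89.5,"z":80.5,"rx":0.0016,"rz":-0.094},
  {"x":-347.6,"y":89.5,"z":80.5,"rx":0.0016,"rz":-0.094},
  {"x":-347.6,"y":89.5,"z":80.5,"rx":0.0016,"rz":-0.094},
  {"x":-347.6,"y":89.5,"z":80.5,"rx":0.0016,"rz":-0.094},
  {"x":-347.6,"y":89.5,"z":80.5,"rx":0.0016,"rz":-0.094},
  {"x":-347.6,"y":89.5,"z":80.5,"rx":0.0016,"rz":-0.094},
  {"x":-347.6,"y":89.5,"z":80.5,"rx":0.0016,"rz":-0.094},
  {"x":-347.6,"y":89.5,"z":80.5,"rx":0.0016,"rz":-0.094},
  {"x":-347.6,"y":89.5,"z":80.5,"rx":0.0016,"rz":-0.094},
])

```text
$.deltas[0]: bad value
```

```bash
cat > look.py <<'E'
from h import *
# look.py name d_mm x y : wrist measurement of the grey bar near x,y (ray onto axis plane)
n,d,x0,y0=sys.argv[1],*map(float,sys.argv[2:5])
c=cam('wrist',n); hsv=cv2.cvtColor(c['img'],cv2.COLOR_RGB2HSV); P=cloud(c)
v,u=np.indices(hsv.shape[:2]); W=ray(c,np.c_[u.ravel(),v.ravel()],d/2000)[:,:2]*1e3; W=W.reshape(*u.shape,2)
near=np.hypot(W[...,0]-x0,W[...,1]-y0)<75
for nm,k in(('grey',near&(hsv[...,1]<70)),('hgt',near&(P[...,2]>.004)&(P[...,2]<d/1e3+.004))):
    k=cv2.morphologyEx(k.astype(np.uint8),cv2.MORPH_OPEN,np.ones((3,3),np.uint8))
    nn,l,s,_=cv2.connectedComponentsWithStats(k)
    if nn<2: print(nm,'none'); continue
    i=1+np.argmax(s[1:,4]); q=(W if nm=='grey' else P[...,:2]*1e3)[l==i]; rc=cv2.minAreaRect(q.astype(np.float32)); b=cv2.boxPoints(rc); e=max([b[1]-b[0],b[2]-b[1]],key=np.linalg.norm)
    print(nm,len(q),np.round(rc[0],1),np.round(rc[1],1),'ang',round(np.degrees(np.arctan2(e[1],e[0]))%180,1))
E
python3 look.py w14 14 505 -355; python3 go.py 505 -355 6 -154
```

```text
grey 3577 [ 492.7 -359.7] [ 83.7 149.3] ang 110.5
hgt 9 [ 460.9 -374.2] [3.8 1.6] ang 88.2
at [ 211.2 -561.3  230.5] a -159.39 xyz [-347.7   89.4  224.6] r [ 0.0014 -0.0001 -0.094 ] rows>= 11.0 t 0.15 gap 1.0 grip 0.0 F [-0.1 -0.3 -0.9]
```

View pics/w14.png

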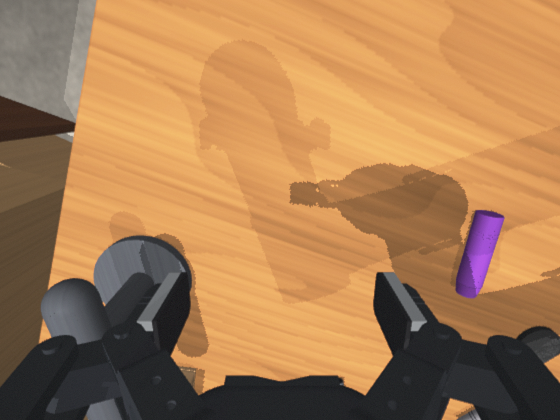

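The wrist view shows the two fingers at (165,310) and (400,310), and the purple decoy at (480,255). The arm has not moved because the call was refused, so I'll give every key in each row.

apply_moves([
  {"x":-348,"y":89,"z":80,"rx":0,"ry":0,"rz":-0.094,"grip":100},
  {"x":-348,"y":89,"z":80,"rx":0,"ry":0,"rz":-0.094,"grip":100},
  {"x":-348,"y":89,"z":80,"rx":0,"ry":0,"rz":-0.094,"grip":100},
  {"x":-348,"y":89,"z":80,"rx":0,"ry":0,"rz":-0.094,"grip":100},
  {"x":-348,"y":89,"z":80,"rx":0,"ry":0,"rz":-0.094,"grip":100},
  {"x":-348,"y":89,"z":80,"rx":0,"ry":0,"rz":-0.094,"grip":100},
  {"x":-348,"y":89,"z":80,"rx":0,"ry":0,"rz":-0.094,"grip":100},
  {"x":-348,"y":89,"z":80,"rx":0,"ry":0,"rz":-0.094,"grip":100},
  {"x":-348,"y":89,"z":80,"rx":0,"ry":0,"rz":-0.094,"grip":100},
  {"x":-348,"y":89,"z":80,"rx":0,"ry":0,"rz":-0.094,"grip":100},
  {"x":-348,"y":89,"z":80,"rx":0,"ry":0,"rz":-0.094,"grip":100},
])

```text
clock: 1.07
position: [0.5065, -0.3541, 0.1496]
eef_rot: [[-0.898, -0.441, -0.003], [-0.441, 0.898, 0.001], [0.002, 0.002, -1.0]]
force: [-0.4, 1.1, 0.5]
finger_gap: 0.997
grip_force: 0.0
```

```bash
python3 look.py w14b 14 505 -355; python3 go.py 505 -355 6 -154
```

```text
grey 1442 [ 504.8 -356.4] [94.6 13.7] ang 24.8
hgt 1482 [ 503.5 -356.9] [92.2 14.1] ang 24.7
at [ 505.8 -355.2  150.6] a -153.92 xyz [  0.5   0.4 144.6] r [ 0.001  -0.0011  0.0014] rows>= 4.0 t 1.1167 gap 1.0 grip 0.0 F [ 0.3 -0.2  0.3]
```

View pics/w14b.png

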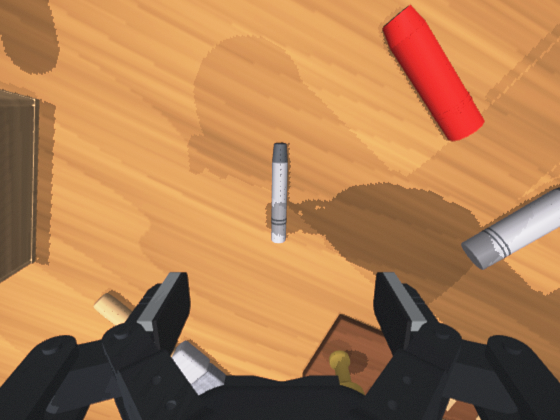

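The wrist view shows punch_14 whole, from (280,145) to (279,242), agreeing with the top view. Next I descend and close on it.

```bash
python3 go.py 504.3 -356.3 2.5 -155.2
```

```text
at [ 505.8 -355.2  150.6] a -153.92 xyz [  1.7  -0.5 148.1] r [ 0.001  -0.0011  0.0223] rows>= 4.0 t 1.1167 gap 1.0 grip 0.0 F [ 0.3 -0.2  0.3]
```

apply_moves([
  {"x":1.7,"y":-0.5,"z":40,"rx":0.001,"ry":-0.001,"rz":0.022,"grip":60},
  {"x":1.7,"y":-0.5,"z":80,"rx":0.001,"ry":-0.001,"rz":0.022,"grip":60},
  {"x":1.7,"y":-0.5,"z":115,"rx":0.001,"ry":-0.001,"rz":0.022,"grip":60},
  {"x":1.7,"y":-0.5,"z":138,"rx":0.001,"ry":-0.001,"rz":0.022,"grip":60},
  {"x":1.7,"y":-0.5,"z":148,"rx":0.001,"ry":-0.001,"rz":0.022,"grip":60},
  {"x":1.7,"y":-0.5,"z":148,"rx":0.001,"ry":-0.001,"rz":0.022,"grip":40},
  {"x":1.7,"y":-0.5,"z":148,"rx":0.001,"ry":-0.001,"rz":0.022,"grip":0},
  {"x":1.7,"y":-0.5,"z":148,"rx":0.001,"ry":-0.001,"rz":0.022,"grip":0},
  {"x":1.7,"y":-0.5,"z":148,"rx":0.001,"ry":-0.001,"rz":0.022,"grip":0},
  {"x":1.7,"y":-0.5,"z":148,"rx":0.001,"ry":-0.001,"rz":0.022,"grip":0},
  {"x":1.7,"y":-0.5,"z":148,"rx":0.001,"ry":-0.001,"rz":0.022,"grip":0},
  {"x":1.7,"y":-0.5,"z":148,"rx":0.001,"ry":-0.001,"rz":0.022,"grip":0},
])

```text
clock: 2.12
position: [0.5057, -0.358, 0.0064]
eef_rot: [[-0.908, -0.419, 0.005], [-0.419, 0.908, -0.003], [-0.003, -0.005, -1.0]]
force: [-1.7, -0.1, 5.7]
finger_gap: 0.127
grip_force: 58.8
```

```bash
python3 go.py 640.8 -139.3 120 -179.3
```

```text
at [ 505.7 -358.     6.4] a -155.24 xyz [-214.7  141.4 -113.6] r [-0.0041  0.0041  0.42  ] rows>= 7.0 t 2.1167 gap 0.127 grip 58.8 F [-1.7 -0.1  5.7]
```

apply_moves([
  {"x":0,"y":0,"z":-20,"rx":0,"ry":0,"rz":0,"grip":0},
  {"x":0,"y":0,"z":-50,"rx":0,"ry":0,"rz":0,"grip":0},
  {"x":0,"y":0,"z":-85,"rx":0,"ry":0,"rz":0,"grip":0},
  {"x":0,"y":0,"z":-115,"rx":0,"ry":0,"rz":0,"grip":0},
  {"x":0,"y":0,"z":-115,"rx":0,"ry":0,"rz":0,"grip":0},
])

```text
clock: 2.53
position: [0.5072, -0.3588, 0.1277]
eef_rot: [[-0.908, -0.419, 0.013], [-0.419, 0.908, -0.007], [-0.008, -0.012, -1.0]]
force: [0.0, -0.3, 1.3]
finger_gap: 0.123
grip_force: 58.8
```

```bash
python3 go.py 640.8 -139.3 120 -179.3; python3 -c "
from h import *
c=cam('wrist','w14c');P=cloud(c);np.save('w14c.npy',P)"
```

```text
at [ 507.2 -358.8  127.7] a -155.22 xyz [-213.3  143.4    7.8] r [-0.0097  0.0108  0.4201] rows>= 7.0 t 2.5333 gap 0.123 grip 58.8 F [ 0.  -0.3  1.3]
```

View pics/w14c.png

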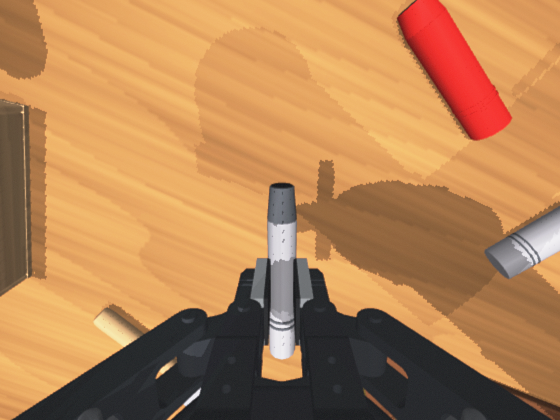

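The bar is held between the pads, with its dark tip at (282,185) and back end at (283,352).

```bash
python3 go.py 640.8 -139.3 120 -179.3; python3 -c "
from h import *
P=np.load('w14c.npy');print(r.get_state()['qpos'])
for v in range(185,360,12): print(v,(P[v,282]*1e3).round(1))
print((P[300,258:310:4]*1e3).round(1))"
```

```text
at [ 506.4 -357.9  124. ] a -155.24 xyz [-213.6  142.2    4.4] r [-0.0063  0.0087  0.4199] rows>= 7.0 t 2.5833 gap 0.129 grip 58.8 F [ 0.1  0.4 -1.4]
[-1.67369751e+01  5.58686511e+00 -2.89944351e+00  6.83337071e-02
 -8.09097232e+01 -4.85151969e+01]
185 [ 463.7 -377.7  129.1]
197 [ 467.4 -376.   134.4]
209 [ 472.1 -373.7  135.5]
221 [ 477.1 -371.4  135.9]
233 [ 482.3 -369.1  136.2]
245 [ 487.9 -366.5  135.7]
257 [ 493.8 -363.8  135.1]
269 [ 499.3 -361.2  135.4]
281 [ 504.8 -358.7  136.1]
293 [ 510.5 -356.   136.7]
305 [ 517.5 -352.8  135.4]
317 [ 524.  -349.8  135.3]
329 [ 529.8 -347.2  136.4]
341 [ 536.  -344.3  137. ]
353 [ 543.1 -341.   136.8]
[[ 499.5 -370.8  166.2]
 [ 498.8 -369.4  166.3]
 [ 497.8 -368.2  166.8]
 [ 513.9 -360.6  140.8]
 [ 517.2 -357.3  134.5]
 [ 515.9 -355.7  135.2]
 [ 514.9 -354.   135.4]
 [ 514.3 -352.1  135. ]
 [ 514.1 -350.   134. ]
 [ 502.9 -353.6  151. ]
 [ 492.9 -357.1  166.3]
 [ 492.7 -355.5  165.5]
 [ 491.4 -354.6  166.8]]
```

apply_moves([
  {"x":-21,"y":14,"z":0,"rx":0,"ry":0,"rz":0.04,"grip":0},
  {"x":-51,"y":34,"z":1,"rx":0,"ry":0,"rz":0.1,"grip":0},
  {"x":-85,"y":57,"z":2,"rx":-0.003,"ry":0.004,"rz":0.17,"grip":0},
  {"x":-119,"y":80,"z":2,"rx":-0.003,"ry":0.004,"rz":0.24,"grip":0},
  {"x":-151,"y":101,"z":3,"rx":-0.006,"ry":0.008,"rz":0.3,"grip":0},
  {"x":-181,"y":121,"z":4,"rx":-0.006,"ry":0.008,"rz":0.36,"grip":0},
  {"x":-201,"y":134,"z":4,"rx":-0.006,"ry":0.008,"rz":0.4,"grip":0},
  {"x":-213,"y":142,"z":4,"rx":-0.006,"ry":0.008,"rz":0.42,"grip":0},
  {"x":-213,"y":142,"z":4,"rx":-0.006,"ry":0.008,"rz":0.42,"grip":0},
  {"x":-213,"y":142,"z":4,"rx":-0.006,"ry":0.008,"rz":0.42,"grip":0},
  {"x":-213,"y":142,"z":4,"rx":-0.006,"ry":0.008,"rz":0.42,"grip":0},
  {"x":-213,"y":142,"z":4,"rx":-0.006,"ry":0.008,"rz":0.42,"grip":0},
])

```text
clock: 3.58
position: [0.6377, -0.1395, 0.1142]
eef_rot: [[-1.0, -0.011, -0.008], [-0.011, 1.0, 0.004], [0.008, 0.004, -1.0]]
force: [-0.4, -0.4, -0.9]
finger_gap: 0.126
grip_force: 58.8
```

```bash
cat > held.py <<'E'
from h import *
# held.py name d : bar in the fingers, from wrist: points of the bar's top -> axis direction/ends
n,d=sys.argv[1],float(sys.argv[2])
s=r.get_state(); p=np.array(s['position'])*1e3; R=np.array(s['eef_rot'])
c=cam('wrist',n); P=cloud(c)*1e3; L=(P-p)@R   # tool frame
k=(abs(L[...,1])<d*.3)&(abs(L[...,0])<75)&(abs(L[...,2])<60)
q=P[k]; t=L[k]
print('n',len(q),'tool x range',np.percentile(t[:,0],[0,.5,99.5,100]).round(1),'y med',np.median(t[:,1]).round(1),'top z tool',np.median(t[:,2]).round(1))
m=(t[:,0]>-15)&(t[:,0]<40); f=np.polyfit(t[:,0],t[:,2],1); print('slope z/x deg',np.degrees(f[0]).round(2))
# saddle notches seen
k=(P[...,2]>35)&(P[...,2]<66)&(P[...,0]>590)&(P[...,0]<690)
nn,l,st,ce=cv2.connectedComponentsWithStats(k.astype(np.uint8))
for i in range(1,nn):
    if st[i,4]>150: g=P[l==i]; print('notch',st[i,4],np.percentile(g,1,0).round(1),np.percentile(g,99,0).round(1))
E
python3 held.py h14 14; python3 go.py 640.8 -139.3 120 -179.3
```

```text
n 3081 tool x range [-44.5 -43.6  47.8  48.2] y med -0.0 top z tool -7.7
slope z/x deg 0.81
notch 1367 [ 600.7 -164.5   38.3] [ 614.7 -117.2   59. ]
notch 1663 [600.1 -84.5  38.3] [614.1 -38.   59. ]
notch 1628 [599.4  -4.6  37.4] [613.6  39.   58.9]
notch 274 [ 623.5 -225.    35.2] [ 647.1 -202.8   66. ]
notch 1455 [661.8 -84.   36.9] [676.2 -37.4  58.9]
notch 1445 [661.2  -4.2  37.4] [675.6  40.8  58.6]
at [ 637.7 -139.6  114.3] a -179.38 xyz [-3.   0.3 -5.7] r [ 0.0038 -0.0078 -0.0014] rows>= 1.0 t 3.6333 gap 0.13 grip 58.8 F [-0.2 -1.  -1.2]
```

View pics/h14.png

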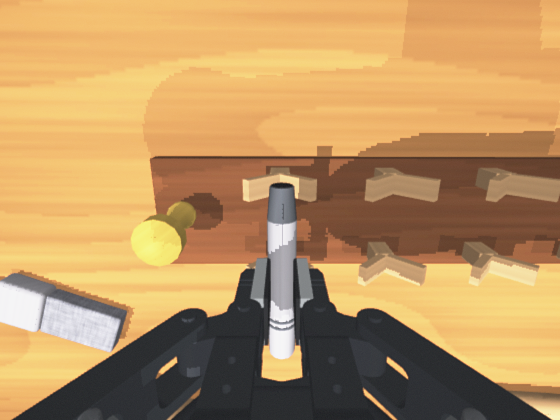

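The bar is held square above saddle A, whose far notch is at (280,187), with the knob at (160,240). Next I lower it, correcting on the way.

```bash
python3 go.py 640.4 -140.3 60 -179.5
```

```text
at [ 637.7 -139.6  114.3] a -179.38 xyz [-3.1 -0.9 54.3] r [ 0.0038 -0.0078  0.0021] rows>= 2.0 t 3.6333 gap 0.13 grip 58.8 F [-0.2 -1.  -1.2]
```

apply_moves([
  {"x":-3,"y":-1,"z":15,"rx":0.004,"ry":-0.008,"rz":0.002,"grip":0},
  {"x":-3,"y":-1,"z":35,"rx":0.004,"ry":-0.008,"rz":0.002,"grip":0},
  {"x":-3,"y":-1,"z":48,"rx":0.004,"ry":-0.008,"rz":0.002,"grip":0},
  {"x":-3,"y":-1,"z":54,"rx":0.004,"ry":-0.008,"rz":0.002,"grip":0},
  {"x":-3,"y":-1,"z":54,"rx":0.004,"ry":-0.008,"rz":0.002,"grip":0},
  {"x":-3,"y":-1,"z":54,"rx":0.004,"ry":-0.008,"rz":0.002,"grip":0},
  {"x":-3,"y":-1,"z":54,"rx":0.004,"ry":-0.008,"rz":0.002,"grip":0},
])

```text
clock: 4.22
position: [0.6414, -0.1398, 0.0617]
eef_rot: [[-1.0, -0.01, 0.002], [-0.01, 1.0, -0.001], [-0.002, -0.001, -1.0]]
force: [-0.1, -0.6, -0.6]
finger_gap: 0.128
grip_force: 58.7
```

```bash
python3 go.py 640.4 -140.3 47 -179.5
```

```text
at [ 641.4 -139.8   61.7] a -179.44 xyz [ 1.1 -0.5 14.7] r [-0.0007  0.0021  0.0011] rows>= 1.0 t 4.2167 gap 0.128 grip 58.7 F [-0.1 -0.6 -0.6]
```

apply_moves([
  {"x":0.8,"y":-0.5,"z":6,"rx":0,"ry":0.002,"rz":0,"grip":0},
  {"x":0.8,"y":-0.5,"z":11,"rx":0,"ry":0.002,"rz":0,"grip":0},
  {"x":0.8,"y":-0.5,"z":14,"rx":0,"ry":0.002,"rz":0,"grip":0},
  {"x":0.8,"y":-0.5,"z":14,"rx":0,"ry":0.002,"rz":0,"grip":0},
  {"x":0.8,"y":-0.5,"z":14,"rx":0,"ry":0.002,"rz":0,"grip":0},
  {"x":0.8,"y":-0.5,"z":14,"rx":0,"ry":0.002,"rz":0,"grip":0},
])

```text
clock: 4.72
position: [0.6403, -0.1407, 0.0472]
eef_rot: [[-1.0, -0.01, -0.001], [-0.01, 1.0, -0.001], [0.001, -0.001, -1.0]]
force: [-0.5, -2.7, 5.2]
finger_gap: 0.126
grip_force: 59.2
```

```bash
python3 go.py 640.4 -140.3 47 -179.5; python3 held.py h14b 14
```

```text
at [ 640.3 -140.7   47.2] a -179.45 xyz [-0.1  0.4  0.2] r [-0.0014 -0.0007  0.0009] rows>= 1.0 t 4.7167 gap 0.126 grip 59.2 F [-0.5 -2.7  5.2]
n 4046 tool x range [-45.  -43.4  74.2  74.8] y med -0.0 top z tool -7.4
slope z/x deg 26.74
notch 7914 [ 592.7 -163.5   44.5] [ 682.3 -118.1   64.7]
notch 3491 [600.  -84.5  37.5] [614.2 -38.8  59. ]
notch 1000 [ 623.5 -224.8   35.3] [ 646.5 -202.6   65.9]
notch 2344 [661.5 -78.4  35.7] [676.1 -37.8  58.5]
notch 455 [661.   -4.7  35.2] [675.9  14.4  58.5]
```

View pics/h14b.png

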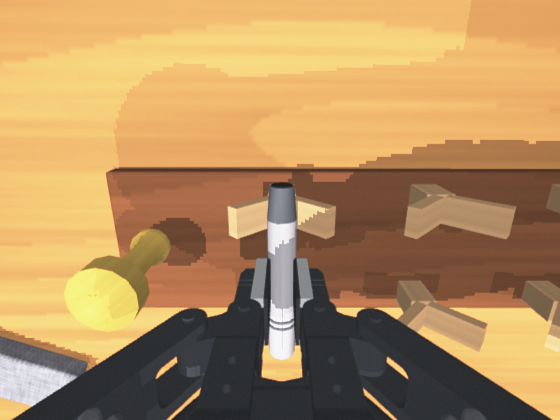

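punch_14 lies in the V of saddle A, with its tip at (282,185) past the far notch and light contact force. Next I release and retreat.

apply_moves([
  {"x":0,"y":0,"z":0,"rx":0,"ry":0,"rz":0,"grip":40},
  {"x":0,"y":0,"z":0,"rx":0,"ry":0,"rz":0,"grip":40},
  {"x":0,"y":0,"z":0,"rx":0,"ry":0,"rz":0,"grip":40},
  {"x":0,"y":0,"z":-15,"rx":0,"ry":0,"rz":0,"grip":40},
  {"x":0,"y":0,"z":-45,"rx":0,"ry":0,"rz":0,"grip":40},
  {"x":0,"y":0,"z":-80,"rx":0,"ry":0,"rz":0,"grip":60},
  {"x":0,"y":0,"z":-103,"rx":0,"ry":0,"rz":0,"grip":100},
  {"x":0,"y":0,"z":-103,"rx":0,"ry":0,"rz":0,"grip":100},
])

```text
clock: 5.43
position: [0.6426, -0.1403, 0.1562]
eef_rot: [[-1.0, -0.01, 0.008], [-0.01, 1.0, -0.001], [-0.008, -0.002, -1.0]]
force: [0.6, -1.3, 1.2]
finger_gap: 0.811
grip_force: 0.0
```

```bash
python3 go.py 431 -141 120 -207.0;python3 -c "
from h import *
c=cam('wrist','r14')"
```

```text
at [ 642.6 -140.3  156.2] a -179.41 xyz [211.9   1.5  34.5] r [3.000e-04 8.000e-03 4.816e-01] rows>= 6.0 t 5.4333 gap 0.811 grip 0.0 F [ 0.6 -1.3  1.2]
```

View pics/r14.png

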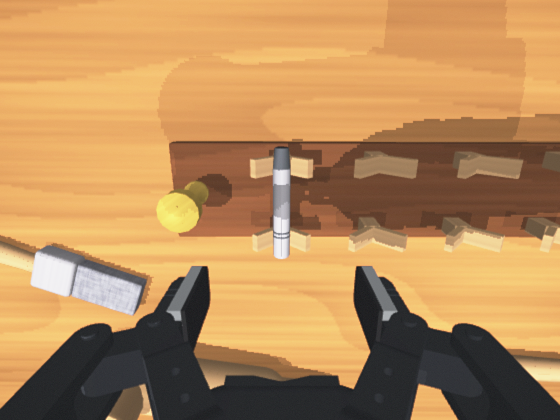

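punch_14 is seated across both notches, from (282,150) to (281,258). Next is punch_30.

apply_moves([
  {"x":20,"y":0,"z":5,"rx":0,"ry":0.002,"rz":0.05,"grip":100},
  {"x":55,"y":0,"z":10,"rx":0,"ry":0.004,"rz":0.13,"grip":100},
  {"x":95,"y":0,"z":15,"rx":0,"ry":0.006,"rz":0.22,"grip":100},
  {"x":135,"y":1,"z":22,"rx":0,"ry":0.008,"rz":0.31,"grip":100},
  {"x":170,"y":1,"z":28,"rx":0,"ry":0.008,"rz":0.39,"grip":100},
  {"x":198,"y":1,"z":33,"rx":0,"ry":0.008,"rz":0.45,"grip":100},
  {"x":212,"y":1.5,"z":34,"rx":0,"ry":0.008,"rz":0.482,"grip":100},
  {"x":212,"y":1.5,"z":34,"rx":0,"ry":0.008,"rz":0.482,"grip":100},
  {"x":212,"y":1.5,"z":34,"rx":0,"ry":0.008,"rz":0.482,"grip":100},
  {"x":212,"y":1.5,"z":34,"rx":0,"ry":0.008,"rz":0.482,"grip":100},
])

```text
clock: 6.32
position: [0.4283, -0.1404, 0.1152]
eef_rot: [[-0.891, 0.454, -0.01], [0.454, 0.891, 0.002], [0.01, -0.003, -1.0]]
force: [-0.2, -0.1, -0.3]
finger_gap: 0.995
grip_force: 0.0
```

```bash
python3 look.py w30 30 431 -140.5; python3 go.py 431 -140.5 4 -207.3
```

```text
grey 4944 [ 432.4 -142.8] [ 29.5 117.4] ang 151.8
hgt 5004 [ 428.7 -140.6] [ 29.5 108.9] ang 152.1
at [ 428.4 -140.4  115.2] a 152.98 xyz [ -3.4   1.4 111.2] r [-0.0031 -0.0099  0.0049] rows>= 3.0 t 6.3667 gap 0.998 grip 0.0 F [-0.   1.1 -0.8]
```

```bash
python3 go.py 429.8 -140.6 3 152
```

```text
at [ 428.4 -140.4  115.2] a 152.98 xyz [ -2.4   0.8 112.2] r [-0.0032 -0.0099  0.0171] rows>= 3.0 t 6.3667 gap 0.998 grip 0.0 F [-0.   1.1 -0.8]
```

apply_moves([
  {"x":-2.4,"y":0.8,"z":15,"rx":-0.003,"ry":-0.01,"rz":0.017,"grip":100},
  {"x":-2.4,"y":0.8,"z":45,"rx":-0.003,"ry":-0.01,"rz":0.017,"grip":100},
  {"x":-2.4,"y":0.8,"z":80,"rx":-0.003,"ry":-0.01,"rz":0.017,"grip":90},
  {"x":-2.4,"y":0.8,"z":102,"rx":-0.003,"ry":-0.01,"rz":0.017,"grip":80},
  {"x":-2.4,"y":0.8,"z":112,"rx":-0.003,"ry":-0.01,"rz":0.017,"grip":70},
  {"x":-2.4,"y":0.8,"z":112,"rx":-0.003,"ry":-0.01,"rz":0.017,"grip":60},
  {"x":-2.4,"y":0.8,"z":112,"rx":-0.003,"ry":-0.01,"rz":0.017,"grip":0},
  {"x":-2.4,"y":0.8,"z":112,"rx":-0.003,"ry":-0.01,"rz":0.017,"grip":0},
  {"x":-2.4,"y":0.8,"z":112,"rx":-0.003,"ry":-0.01,"rz":0.017,"grip":0},
  {"x":-2.4,"y":0.8,"z":112,"rx":-0.003,"ry":-0.01,"rz":0.017,"grip":0},
  {"x":-2.4,"y":0.8,"z":112,"rx":-0.003,"ry":-0.01,"rz":0.017,"grip":0},
])

```text
clock: 7.28
position: [0.4311, -0.1409, 0.0057]
eef_rot: [[-0.883, 0.47, 0.005], [0.47, 0.883, -0.001], [-0.004, 0.001, -1.0]]
force: [-1.0, 1.2, 6.6]
finger_gap: 0.322
grip_force: 59.9
```

```bash
python3 go.py 640 18.5 130 -179.5
```

```text
at [ 431.1 -140.9    5.7] a 151.99 xyz [-110.2  239.  -123.5] r [ 2.000e-04  4.600e-03 -4.975e-01] rows>= 7.0 t 7.2833 gap 0.322 grip 59.9 F [-1.   1.2  6.6]
```

apply_moves([
  {"x":0,"y":0,"z":-20,"rx":0,"ry":0,"rz":0,"grip":0},
  {"x":0,"y":0,"z":-55,"rx":0,"ry":0,"rz":0,"grip":0},
  {"x":-8,"y":17,"z":-85,"rx":0,"ry":0.002,"rz":-0.035,"grip":0},
  {"x":-24,"y":52,"z":-105,"rx":0,"ry":0.003,"rz":-0.11,"grip":0},
  {"x":-42,"y":91,"z":-120,"rx":0,"ry":0.004,"rz":-0.19,"grip":0},
  {"x":-60,"y":130,"z":-123,"rx":0,"ry":0.005,"rz":-0.27,"grip":0},
  {"x":-77,"y":167,"z":-123,"rx":0,"ry":0.005,"rz":-0.35,"grip":0},
  {"x":-92,"y":200,"z":-123,"rx":0,"ry":0.005,"rz":-0.42,"grip":0},
  {"x":-104,"y":226,"z":-123,"rx":0,"ry":0.005,"rz":-0.47,"grip":0},
  {"x":-110,"y":239,"z":-123,"rx":0,"ry":0.005,"rz":-0.497,"grip":0},
  {"x":-110,"y":239,"z":-123,"rx":0,"ry":0.005,"rz":-0.497,"grip":0},
  {"x":-110,"y":239,"z":-123,"rx":0,"ry":0.005,"rz":-0.497,"grip":0},
])

```text
clock: 8.28
position: [0.6386, 0.0191, 0.1252]
eef_rot: [[-1.0, -0.008, -0.007], [-0.008, 1.0, 0.001], [0.007, 0.001, -1.0]]
force: [-1.0, -0.4, -2.7]
finger_gap: 0.325
grip_force: 59.8
```

apply_moves([
  {"x":0,"y":0,"z":0,"rx":0,"ry":0,"rz":0,"grip":0},
  {"x":0,"y":0,"z":0,"rx":0,"ry":0,"rz":0,"grip":0},
  {"x":0,"y":0,"z":0,"rx":0,"ry":0,"rz":0,"grip":0},
  {"x":0,"y":0,"z":0,"rx":0,"ry":0,"rz":0,"grip":0},
])

```text
clock: 8.62
position: [0.6386, 0.0181, 0.1273]
eef_rot: [[-1.0, -0.007, -0.003], [-0.007, 1.0, 0.001], [0.003, 0.001, -1.0]]
force: [-0.0, 0.6, -2.2]
finger_gap: 0.327
grip_force: 59.8
```

```bash
python3 held.py h30 30; python3 go.py 640 18.5 75 -179.5
```

```text
n 8917 tool x range [-43.  -41.1  56.6  56.8] y med 0.0 top z tool -23.7
slope z/x deg 2.33
notch 4695 [ 593.3 -161.    41.2] [ 682.4 -117.2   59. ]
notch 1499 [600.  -84.   38.5] [614.1 -37.3  59.2]
notch 1502 [598.7  75.5  38.6] [612.7 122.3  59. ]
notch 1322 [661.7 -83.4  36. ] [676.2 -36.9  59.1]
notch 1318 [660.4  76.   37.3] [674.9 122.6  58.8]
at [638.6  18.1 127.3] a -179.59 xyz [-1.5  0.3 52.3] r [ 0.0011 -0.0033 -0.0015] rows>= 2.0 t 8.6667 gap 0.329 grip 59.8 F [ 0.4  0.7 -2.4]
```

apply_moves([
  {"x":-1.3,"y":0.8,"z":15,"rx":0.001,"ry":-0.003,"rz":-0.002,"grip":0},
  {"x":-1.3,"y":0.8,"z":40,"rx":0.001,"ry":-0.003,"rz":-0.002,"grip":0},
  {"x":-1.3,"y":0.8,"z":58,"rx":0.001,"ry":-0.003,"rz":-0.002,"grip":0},
  {"x":-1.3,"y":0.8,"z":65,"rx":0.001,"ry":-0.003,"rz":-0.002,"grip":0},
  {"x":-1.3,"y":0.8,"z":65,"rx":0.001,"ry":-0.003,"rz":-0.002,"grip":0},
  {"x":-1.3,"y":0.8,"z":65,"rx":0.001,"ry":-0.003,"rz":-0.002,"grip":0},
  {"x":-1.3,"y":0.8,"z":65,"rx":0.001,"ry":-0.003,"rz":-0.002,"grip":0},
  {"x":-1.3,"y":0.8,"z":65,"rx":0.001,"ry":-0.003,"rz":-0.002,"grip":0},
])

```text
clock: 9.33
position: [0.6409, 0.0195, 0.0638]
eef_rot: [[-1.0, -0.01, 0.002], [-0.01, 1.0, 0.0], [-0.002, 0.0, -1.0]]
force: [0.4, 0.4, -3.3]
finger_gap: 0.328
grip_force: 59.8
```

```bash
python3 go.py 639.9 19 50 -179.5
```

```text
at [640.9  19.5  63.8] a -179.44 xyz [ 1.  -0.5 13.8] r [0.0002 0.0019 0.0011] rows>= 1.0 t 9.3333 gap 0.328 grip 59.8 F [ 0.4  0.4 -3.3]
```

apply_moves([
  {"x":0.8,"y":-0.4,"z":6,"rx":0,"ry":0.002,"rz":0,"grip":0},
  {"x":0.8,"y":-0.4,"z":11,"rx":0,"ry":0.002,"rz":0,"grip":0},
  {"x":0.8,"y":-0.4,"z":14,"rx":0,"ry":0.002,"rz":0,"grip":0},
  {"x":0.8,"y":-0.4,"z":14,"rx":0,"ry":0.002,"rz":0,"grip":0},
  {"x":0.8,"y":-0.4,"z":14,"rx":0,"ry":0.002,"rz":0,"grip":0},
  {"x":0.8,"y":-0.4,"z":14,"rx":0,"ry":0.002,"rz":0,"grip":0},
  {"x":0.8,"y":-0.4,"z":14,"rx":0,"ry":0.002,"rz":0,"grip":0},
])

```text
clock: 9.92
position: [0.6394, 0.0193, 0.0499]
eef_rot: [[-1.0, -0.011, -0.002], [-0.011, 1.0, -0.0], [0.002, -0.0, -1.0]]
force: [-5.1, 2.1, 7.4]
finger_gap: 0.325
grip_force: 60.9
```

```bash
python3 go.py 639.9 19 50 -179.5
```

```text
at [639.4  19.3  49.9] a -179.4 xyz [-0.5 -0.3 -0.1] r [-0.0003 -0.0016  0.0018] rows>= 1.0 t 9.9167 gap 0.325 grip 60.9 F [-5.1  2.1  7.4]
```

Contact is at the expected height, so I release to 58% and retreat.

apply_moves([
  {"x":0,"y":0,"z":0,"rx":0,"ry":0,"rz":0,"grip":55},
  {"x":0,"y":0,"z":0,"rx":0,"ry":0,"rz":0,"grip":55},
  {"x":0,"y":0,"z":0,"rx":0,"ry":0,"rz":0,"grip":55},
  {"x":0,"y":0,"z":-15,"rx":0,"ry":0,"rz":0,"grip":55},
  {"x":0,"y":0,"z":-45,"rx":0,"ry":0,"rz":0,"grip":55},
  {"x":0,"y":0,"z":-80,"rx":0,"ry":0,"rz":0,"grip":70},
  {"x":0,"y":0,"z":-100,"rx":0,"ry":0,"rz":0,"grip":100},
  {"x":0,"y":0,"z":-100,"rx":0,"ry":0,"rz":0,"grip":100},
  {"x":0,"y":0,"z":-100,"rx":0,"ry":0,"rz":0,"grip":100},
])

```text
clock: 10.67
position: [0.6402, 0.0191, 0.1494]
eef_rot: [[-1.0, -0.01, 0.0], [-0.01, 1.0, 0.001], [-0.0, 0.001, -1.0]]
force: [-0.6, 0.5, -0.6]
finger_gap: 1.001
grip_force: 0.0
```

```bash
python3 go.py 455.3 169.5 130 174.7;python3 -c "
from h import *
c=cam('wrist','r30')"
```

```text
at [640.2  19.1 149.4] a -179.45 xyz [183.4 152.2  19.5] r [7.000e-04 1.000e-04 1.022e-01] rows>= 6.0 t 10.6667 gap 1.001 grip 0.0 F [-0.6  0.5 -0.6]
```

View pics/r30.png

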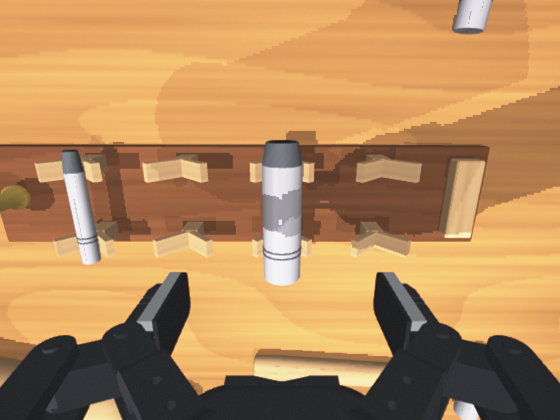

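punch_30 is seated in saddle C, from (281,145) to (281,282), and punch_14 is still in place at the left. Next is punch_22.

apply_moves([
  {"x":15,"y":12,"z":0,"rx":0,"ry":0,"rz":0.01,"grip":100},
  {"x":42,"y":35,"z":4,"rx":0,"ry":0,"rz":0.025,"grip":100},
  {"x":72,"y":60,"z":8,"rx":0,"ry":0,"rz":0.04,"grip":100},
  {"x":102,"y":85,"z":12,"rx":0,"ry":0,"rz":0.06,"grip":100},
  {"x":132,"y":110,"z":15,"rx":0,"ry":0,"rz":0.075,"grip":100},
  {"x":158,"y":132,"z":18,"rx":0,"ry":0,"rz":0.09,"grip":100},
  {"x":176,"y":146,"z":19.5,"rx":0,"ry":0,"rz":0.1,"grip":100},
  {"x":183,"y":152,"z":19.5,"rx":0,"ry":0,"rz":0.102,"grip":100},
  {"x":183,"y":152,"z":19.5,"rx":0,"ry":0,"rz":0.102,"grip":100},
  {"x":183,"y":152,"z":19.5,"rx":0,"ry":0,"rz":0.102,"grip":100},
  {"x":183,"y":152,"z":19.5,"rx":0,"ry":0,"rz":0.102,"grip":100},
])

```text
clock: 11.63
position: [0.4553, 0.1686, 0.1283]
eef_rot: [[-0.996, 0.093, -0.004], [0.093, 0.996, -0.001], [0.004, -0.001, -1.0]]
force: [0.1, 0.5, -0.3]
finger_gap: 1.003
grip_force: 0.0
```

```bash
python3 look.py w22 22 455 169; python3 go.py 455.3 169.5 3 174.5
```

```text
grey 2971 [455.9 167. ] [ 21.8 106. ] ang 174.3
hgt 3009 [452.8 167.3] [ 22.  100.5] ang 174.3
at [455.4 168.5 128.3] a 174.65 xyz [ -0.3   1.2 125.3] r [-0.0014 -0.0036  0.0027] rows>= 4.0 t 11.6833 gap 1.004 grip 0.0 F [ 0.3 -0.1  0.9]
```

apply_moves([
  {"x":1,"y":-0.4,"z":20,"rx":-0.001,"ry":-0.003,"rz":0.005,"grip":100},
  {"x":1,"y":-0.4,"z":55,"rx":-0.001,"ry":-0.003,"rz":0.005,"grip":90},
  {"x":1,"y":-0.4,"z":92,"rx":-0.001,"ry":-0.003,"rz":0.005,"grip":80},
  {"x":1,"y":-0.4,"z":115,"rx":-0.001,"ry":-0.003,"rz":0.005,"grip":70},
  {"x":1,"y":-0.4,"z":125,"rx":-0.001,"ry":-0.003,"rz":0.005,"grip":60},
  {"x":1,"y":-0.4,"z":125,"rx":-0.001,"ry":-0.003,"rz":0.005,"grip":50},
  {"x":1,"y":-0.4,"z":125,"rx":-0.001,"ry":-0.003,"rz":0.005,"grip":0},
  {"x":1,"y":-0.4,"z":125,"rx":-0.001,"ry":-0.003,"rz":0.005,"grip":0},
  {"x":1,"y":-0.4,"z":125,"rx":-0.001,"ry":-0.003,"rz":0.005,"grip":0},
  {"x":1,"y":-0.4,"z":125,"rx":-0.001,"ry":-0.003,"rz":0.005,"grip":0},
  {"x":1,"y":-0.4,"z":125,"rx":-0.001,"ry":-0.003,"rz":0.005,"grip":0},
])

```text
clock: 12.6
position: [0.4548, 0.1695, 0.006]
eef_rot: [[-0.995, 0.097, 0.004], [0.097, 0.995, 0.002], [-0.003, 0.002, -1.0]]
force: [0.7, -0.7, 6.0]
finger_gap: 0.237
grip_force: 59.4
```

```bash
python3 go.py 640 -60.7 140 -179.5
```

```text
at [454.8 169.5   6. ] a 174.45 xyz [-207.  -210.9 -133.8] r [ 0.0022  0.0035 -0.1056] rows>= 8.0 t 12.6 gap 0.237 grip 59.4 F [ 0.7 -0.7  6. ]
```

apply_moves([
  {"x":0,"y":0,"z":-20,"rx":0,"ry":0,"rz":0,"grip":0},
  {"x":0,"y":0,"z":-55,"rx":0,"ry":0,"rz":0,"grip":0},
  {"x":-12,"y":-12,"z":-90,"rx":0,"ry":0.002,"rz":-0.006,"grip":0},
  {"x":-33,"y":-34,"z":-115,"rx":0,"ry":0.003,"rz":-0.017,"grip":0},
  {"x":-59,"y":-60,"z":-130,"rx":0.001,"ry":0.004,"rz":-0.03,"grip":0},
  {"x":-86,"y":-87,"z":-134,"rx":0.002,"ry":0.004,"rz":-0.044,"grip":0},
  {"x":-113,"y":-115,"z":-134,"rx":0.002,"ry":0.004,"rz":-0.058,"grip":0},
  {"x":-140,"y":-142,"z":-134,"rx":0.002,"ry":0.004,"rz":-0.071,"grip":0},
  {"x":-166,"y":-169,"z":-134,"rx":0.002,"ry":0.004,"rz":-0.085,"grip":0},
  {"x":-188,"y":-191,"z":-134,"rx":0.002,"ry":0.004,"rz":-0.096,"grip":0},
  {"x":-202,"y":-206,"z":-134,"rx":0.002,"ry":0.004,"rz":-0.103,"grip":0},
  {"x":-207,"y":-211,"z":-134,"rx":0.002,"ry":0.004,"rz":-0.106,"grip":0},
])

```text
clock: 13.6
position: [0.6398, -0.0638, 0.1365]
eef_rot: [[-1.0, -0.006, -0.006], [-0.006, 1.0, -0.001], [0.006, -0.001, -1.0]]
force: [-0.4, 0.3, -1.5]
finger_gap: 0.229
grip_force: 59.0
```

apply_moves([
  {"x":0,"y":0,"z":0,"rx":0,"ry":0,"rz":0,"grip":0},
  {"x":0,"y":0,"z":0,"rx":0,"ry":0,"rz":0,"grip":0},
  {"x":0,"y":0,"z":0,"rx":0,"ry":0,"rz":0,"grip":0},
  {"x":0,"y":0,"z":0,"rx":0,"ry":0,"rz":0,"grip":0},
  {"x":0,"y":0,"z":0,"rx":0,"ry":0,"rz":0,"grip":0},
])

```text
clock: 14.02
position: [0.6387, -0.0603, 0.1382]
eef_rot: [[-1.0, -0.01, -0.003], [-0.01, 1.0, -0.001], [0.003, -0.001, -1.0]]
force: [-0.7, -0.9, -1.6]
finger_gap: 0.233
grip_force: 59.0
```

```bash
python3 held.py h22 22; python3 go.py 640 -60.7 61 -179.5
```

```text
n 5804 tool x range [-48.6 -47.5  51.9  52.1] y med 0.0 top z tool -15.7
slope z/x deg 1.47
notch 4053 [ 593.3 -163.2   43.5] [ 682.8 -117.3   58.9]
notch 1287 [591.4  -4.5  46.5] [687.4   7.   65.9]
notch 975 [600.  -84.6  38.1] [613.8 -37.2  59.2]
notch 1365 [598.8  75.5  37.9] [612.8 120.7  58.8]
notch 165 [599.2  33.   53.9] [613.3  43.   64.7]
notch 427 [ 623.8 -223.2   35.5] [ 649.6 -202.3   65.9]
notch 1204 [660.6  75.8  37.2] [675.  121.5  58.9]
at [638.8 -60.4 138.2] a -179.42 xyz [-1.5 -0.2 77.2] r [-0.0011 -0.0034  0.0013] rows>= 2.0 t 14.0667 gap 0.233 grip 59.0 F [ 0.3 -0.4 -1.7]
```

apply_moves([
  {"x":-1,"y":-0.4,"z":15,"rx":-0.001,"ry":-0.003,"rz":0.001,"grip":0},
  {"x":-1,"y":-0.4,"z":43,"rx":-0.001,"ry":-0.003,"rz":0.001,"grip":0},
  {"x":-1,"y":-0.4,"z":66,"rx":-0.001,"ry":-0.003,"rz":0.001,"grip":0},
  {"x":-1,"y":-0.4,"z":76,"rx":-0.001,"ry":-0.003,"rz":0.001,"grip":0},
  {"x":-1,"y":-0.4,"z":76,"rx":-0.001,"ry":-0.003,"rz":0.001,"grip":0},
  {"x":-1,"y":-0.4,"z":76,"rx":-0.001,"ry":-0.003,"rz":0.001,"grip":0},
  {"x":-1,"y":-0.4,"z":76,"rx":-0.001,"ry":-0.003,"rz":0.001,"grip":0},
  {"x":-1,"y":-0.4,"z":76,"rx":-0.001,"ry":-0.003,"rz":0.001,"grip":0},
])

```text
clock: 14.73
position: [0.6408, -0.0617, 0.064]
eef_rot: [[-1.0, -0.008, 0.002], [-0.008, 1.0, -0.0], [-0.002, -0.0, -1.0]]
force: [-0.8, 0.3, -0.7]
finger_gap: 0.23
grip_force: 59.0
```

```bash
python3 go.py 639.8 -60.8 48.5 -179.5
```

```text
at [640.8 -61.7  64. ] a -179.54 xyz [ 1.1  0.9 15.5] r [-0.0002  0.0024 -0.0006] rows>= 1.0 t 14.7333 gap 0.23 grip 59.0 F [-0.8  0.3 -0.7]
```

apply_moves([
  {"x":0.9,"y":0.6,"z":6,"rx":0,"ry":0.002,"rz":0,"grip":0},
  {"x":0.9,"y":0.6,"z":12,"rx":0,"ry":0.002,"rz":0,"grip":0},
  {"x":0.9,"y":0.6,"z":15.5,"rx":0,"ry":0.002,"rz":0,"grip":0},
  {"x":0.9,"y":0.6,"z":15.5,"rx":0,"ry":0.002,"rz":0,"grip":0},
  {"x":0.9,"y":0.6,"z":15.5,"rx":0,"ry":0.002,"rz":0,"grip":0},
  {"x":0.9,"y":0.6,"z":15.5,"rx":0,"ry":0.002,"rz":0,"grip":0},
  {"x":0.9,"y":0.6,"z":15.5,"rx":0,"ry":0.002,"rz":0,"grip":0},
])

```text
clock: 15.32
position: [0.6391, -0.0608, 0.0484]
eef_rot: [[-1.0, -0.009, -0.001], [-0.009, 1.0, -0.0], [0.001, -0.0, -1.0]]
force: [-5.8, 3.5, 10.0]
finger_gap: 0.226
grip_force: 60.1
```

```bash
python3 go.py 639.8 -60.8 48.5 -179.5
```

```text
at [639.1 -60.8  48.4] a -179.5 xyz [-0.7  0.  -0.1] r [-0.0004 -0.0014 -0.    ] rows>= 1.0 t 15.3167 gap 0.226 grip 60.1 F [-5.8  3.5 10. ]
```

apply_moves([
  {"x":0,"y":0,"z":0,"rx":0,"ry":0,"rz":0,"grip":45},
  {"x":0,"y":0,"z":0,"rx":0,"ry":0,"rz":0,"grip":45},
  {"x":0,"y":0,"z":0,"rx":0,"ry":0,"rz":0,"grip":45},
  {"x":0,"y":0,"z":-15,"rx":0,"ry":0,"rz":0,"grip":45},
  {"x":0,"y":0,"z":-45,"rx":0,"ry":0,"rz":0,"grip":45},
  {"x":0,"y":0,"z":-80,"rx":0,"ry":0,"rz":0,"grip":60},
  {"x":0,"y":0,"z":-105,"rx":0,"ry":0,"rz":0,"grip":100},
  {"x":0,"y":0,"z":-105,"rx":0,"ry":0,"rz":0,"grip":100},
  {"x":0,"y":0,"z":-105,"rx":0,"ry":0,"rz":0,"grip":100},
])

```text
clock: 16.07
position: [0.64, -0.0611, 0.1531]
eef_rot: [[-1.0, -0.008, 0.001], [-0.008, 1.0, 0.0], [-0.001, 0.0, -1.0]]
force: [0.5, -0.3, -0.8]
finger_gap: 0.987
grip_force: 0.0
```

```bash
python3 go.py 499.5 381 140 -179.5;python3 -c "
from h import *
c=cam('wrist','r22')"
```

```text
at [640.  -61.1 153.1] a -179.56 xyz [137.1 443.2  13.1] r [ 0.0002  0.0005 -0.001 ] rows>= 12.0 t 16.0667 gap 0.987 grip 0.0 F [ 0.5 -0.3 -0.8]
```

View pics/r22.png

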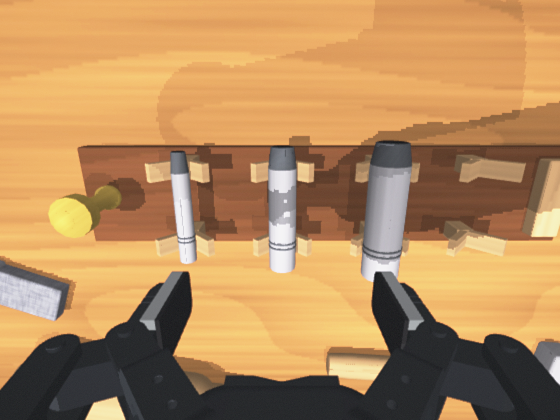

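Three are seated: 14 at x≈183, 22 at x≈282 and 30 at x≈388. Next is punch_38, for which I stay high on the way over.

apply_moves([
  {"x":3,"y":12,"z":0,"rx":0,"ry":0,"rz":0,"grip":100},
  {"x":12,"y":40,"z":0,"rx":0,"ry":0,"rz":0,"grip":100},
  {"x":24,"y":78,"z":0,"rx":0,"ry":0,"rz":0,"grip":100},
  {"x":36,"y":116,"z":0,"rx":0,"ry":0,"rz":0,"grip":100},
  {"x":48,"y":154,"z":0,"rx":0,"ry":0,"rz":0,"grip":100},
  {"x":60,"y":192,"z":0,"rx":0,"ry":0,"rz":0,"grip":100},
  {"x":72,"y":230,"z":0,"rx":0,"ry":0,"rz":0,"grip":100},
  {"x":84,"y":268,"z":0,"rx":0,"ry":0,"rz":0,"grip":100},
  {"x":96,"y":306,"z":5,"rx":0,"ry":0,"rz":0,"grip":100},
  {"x":108,"y":344,"z":10,"rx":0,"ry":0,"rz":0,"grip":100},
  {"x":118,"y":380,"z":13,"rx":0,"ry":0,"rz":0,"grip":100},
  {"x":126,"y":410,"z":13,"rx":0,"ry":0,"rz":0,"grip":100},
])

```text
clock: 17.12
position: [0.5073, 0.3499, 0.1356]
eef_rot: [[-1.0, -0.009, -0.006], [-0.009, 1.0, -0.003], [0.006, -0.003, -1.0]]
force: [0.8, -0.6, -0.7]
finger_gap: 1.002
grip_force: 0.0
```

```bash
python3 go.py 499.5 381 140 -179.5
```

```text
at [507.3 349.9 135.6] a -179.48 xyz [ 7.6 31.2 -4.4] r [-0.0027 -0.0061  0.0004] rows>= 1.0 t 17.1167 gap 1.002 grip 0.0 F [ 0.8 -0.6 -0.7]
```

apply_moves([
  {"x":6,"y":20,"z":0,"rx":0,"ry":0,"rz":0,"grip":100},
  {"x":9,"y":32,"z":0,"rx":0,"ry":0,"rz":0,"grip":100},
  {"x":9,"y":32,"z":0,"rx":0,"ry":0,"rz":0,"grip":100},
  {"x":9,"y":32,"z":0,"rx":0,"ry":0,"rz":0,"grip":100},
  {"x":9,"y":32,"z":0,"rx":0,"ry":0,"rz":0,"grip":100},
])

```text
clock: 17.53
position: [0.5007, 0.3789, 0.1379]
eef_rot: [[-1.0, -0.007, -0.004], [-0.007, 1.0, -0.001], [0.004, -0.001, -1.0]]
force: [1.0, -0.2, 0.7]
finger_gap: 0.995
grip_force: 0.0
```

```bash
python3 look.py w38 38 499 380; python3 go.py 499.5 380 3 -179.5
```

```text
grey 6117 [500.5 378.4] [126.   37.6] ang 1.6
hgt 6169 [495.7 378.7] [116.6  38.1] ang 1.8
at [500.9 378.7 138.2] a -179.62 xyz [  0.9   1.4 135.2] r [-0.0008 -0.0033 -0.0021] rows>= 4.0 t 17.5833 gap 1.0 grip 0.0 F [ 0.1 -0.5  0. ]
```

apply_moves([
  {"x":3,"y":0.2,"z":20,"rx":-0.001,"ry":-0.003,"rz":-0.02,"grip":100},
  {"x":3,"y":0.2,"z":55,"rx":-0.001,"ry":-0.003,"rz":-0.02,"grip":100},
  {"x":3,"y":0.2,"z":92,"rx":-0.001,"ry":-0.003,"rz":-0.02,"grip":100},
  {"x":3,"y":0.2,"z":120,"rx":-0.001,"ry":-0.003,"rz":-0.02,"grip":90},
  {"x":3,"y":0.2,"z":135,"rx":-0.001,"ry":-0.003,"rz":-0.02,"grip":80},
  {"x":3,"y":0.2,"z":135,"rx":-0.001,"ry":-0.003,"rz":-0.02,"grip":65},
  {"x":3,"y":0.2,"z":135,"rx":-0.001,"ry":-0.003,"rz":-0.02,"grip":0},
  {"x":3,"y":0.2,"z":135,"rx":-0.001,"ry":-0.003,"rz":-0.02,"grip":0},
  {"x":3,"y":0.2,"z":135,"rx":-0.001,"ry":-0.003,"rz":-0.02,"grip":0},
  {"x":3,"y":0.2,"z":135,"rx":-0.001,"ry":-0.003,"rz":-0.02,"grip":0},
  {"x":3,"y":0.2,"z":135,"rx":-0.001,"ry":-0.003,"rz":-0.02,"grip":0},
])

```text
clock: 18.5
position: [0.498, 0.3802, 0.0053]
eef_rot: [[-1.0, -0.028, 0.002], [-0.028, 1.0, 0.002], [-0.002, 0.002, -1.0]]
force: [0.5, -1.7, 3.4]
finger_gap: 0.423
grip_force: 60.9
```

```bash
python3 go.py 639.5 99 140 -179.5
```

```text
at [498.  380.2   5.3] a -178.41 xyz [-133.9 -284.8 -135. ] r [0.0021 0.002  0.0189] rows>= 9.0 t 18.5 gap 0.423 grip 60.9 F [ 0.5 -1.7  3.4]
```

apply_moves([
  {"x":0,"y":0,"z":-15,"rx":0,"ry":0,"rz":0,"grip":0},
  {"x":0,"y":0,"z":-45,"rx":0,"ry":0,"rz":0,"grip":0},
  {"x":-5,"y":-10,"z":-80,"rx":0,"ry":0.001,"rz":0,"grip":0},
  {"x":-16,"y":-34,"z":-110,"rx":0,"ry":0.001,"rz":0.002,"grip":0},
  {"x":-32,"y":-68,"z":-130,"rx":0.001,"ry":0.002,"rz":0.004,"grip":0},
  {"x":-49,"y":-104,"z":-135,"rx":0.002,"ry":0.002,"rz":0.007,"grip":0},
  {"x":-66,"y":-140,"z":-135,"rx":0.002,"ry":0.002,"rz":0.009,"grip":0},
  {"x":-83,"y":-176,"z":-135,"rx":0.002,"ry":0.002,"rz":0.012,"grip":0},
  {"x":-100,"y":-212,"z":-135,"rx":0.002,"ry":0.002,"rz":0.014,"grip":0},
  {"x":-116,"y":-247,"z":-135,"rx":0.002,"ry":0.002,"rz":0.017,"grip":0},
  {"x":-128,"y":-272,"z":-135,"rx":0.002,"ry":0.002,"rz":0.019,"grip":0},
  {"x":-134,"y":-285,"z":-135,"rx":0.002,"ry":0.002,"rz":0.019,"grip":0},
])

```text
clock: 19.5
position: [0.6396, 0.0955, 0.1374]
eef_rot: [[-1.0, -0.006, -0.003], [-0.006, 1.0, -0.002], [0.003, -0.002, -1.0]]
force: [-0.3, 0.6, -5.1]
finger_gap: 0.422
grip_force: 61.0
```

apply_moves([
  {"x":0,"y":0,"z":0,"rx":0,"ry":0,"rz":0,"grip":0},
  {"x":0,"y":0,"z":0,"rx":0,"ry":0,"rz":0,"grip":0},
  {"x":0,"y":0,"z":0,"rx":0,"ry":0,"rz":0,"grip":0},
  {"x":0,"y":0,"z":0,"rx":0,"ry":0,"rz":0,"grip":0},
  {"x":0,"y":0,"z":0,"rx":0,"ry":0,"rz":0,"grip":0},
  {"x":0,"y":0,"z":0,"rx":0,"ry":0,"rz":0,"grip":0},
])

```text
clock: 20.0
position: [0.6388, 0.0997, 0.1384]
eef_rot: [[-1.0, -0.01, -0.002], [-0.01, 1.0, -0.001], [0.002, -0.001, -1.0]]
force: [0.7, 0.4, -4.1]
finger_gap: 0.426
grip_force: 61.0
```

```bash
python3 held.py h38 38; python3 go.py 639.2 98.7 65 -179.5
```

```text
n 12577 tool x range [-33.9 -31.7  60.8  61. ] y med 0.0 top z tool -31.8
slope z/x deg 3.41
notch 5523 [591.1 -80.8  44.2] [685.7 -37.4  65.9]
notch 1267 [591.6  31.2  45.6] [687.7  43.1  65.9]
notch 160 [599.5  -5.   53.3] [613.3   3.1  61.8]
at [638.8  99.5 138.4] a -179.43 xyz [-0.5 -0.7 73.4] r [-0.0011 -0.0019  0.0012] rows>= 2.0 t 20.05 gap 0.422 grip 61.0 F [ 0.5  0.4 -4.2]
```

View pics/h38.png

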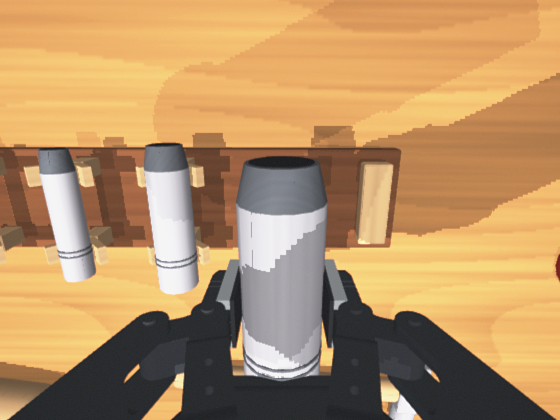

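punch_38 hangs squarely over saddle D. Its tip is at (282,160), beside the end block at (375,200).

apply_moves([
  {"x":-0.4,"y":-0.5,"z":15,"rx":-0.001,"ry":-0.002,"rz":0.001,"grip":0},
  {"x":-0.4,"y":-0.5,"z":42,"rx":-0.001,"ry":-0.002,"rz":0.001,"grip":0},
  {"x":-0.4,"y":-0.5,"z":62,"rx":-0.001,"ry":-0.002,"rz":0.001,"grip":0},
  {"x":-0.4,"y":-0.5,"z":72,"rx":-0.001,"ry":-0.002,"rz":0.001,"grip":0},
  {"x":-0.4,"y":-0.5,"z":72,"rx":-0.001,"ry":-0.002,"rz":0.001,"grip":0},
  {"x":-0.4,"y":-0.5,"z":72,"rx":-0.001,"ry":-0.002,"rz":0.001,"grip":0},
  {"x":-0.4,"y":-0.5,"z":72,"rx":-0.001,"ry":-0.002,"rz":0.001,"grip":0},
  {"x":-0.4,"y":-0.5,"z":72,"rx":-0.001,"ry":-0.002,"rz":0.001,"grip":0},
])

```text
clock: 20.72
position: [0.6404, 0.0984, 0.0685]
eef_rot: [[-1.0, -0.008, 0.003], [-0.008, 1.0, 0.001], [-0.003, 0.0, -1.0]]
force: [-0.2, -1.1, -4.0]
finger_gap: 0.426
grip_force: 61.0
```

```bash
python3 go.py 639.5 99 51 -179.5
```

```text
at [640.4  98.4  68.5] a -179.54 xyz [ 1.   0.6 17.5] r [ 0.0005  0.0032 -0.0007] rows>= 1.0 t 20.7167 gap 0.426 grip 61.0 F [-0.2 -1.1 -4. ]
```

apply_moves([
  {"x":0.6,"y":0.5,"z":6,"rx":0,"ry":0.002,"rz":0,"grip":0},
  {"x":0.6,"y":0.5,"z":12,"rx":0,"ry":0.002,"rz":0,"grip":0},
  {"x":0.6,"y":0.5,"z":17,"rx":0,"ry":0.002,"rz":0,"grip":0},
  {"x":0.6,"y":0.5,"z":17.5,"rx":0,"ry":0.002,"rz":0,"grip":0},
  {"x":0.6,"y":0.5,"z":17.5,"rx":0,"ry":0.002,"rz":0,"grip":0},
  {"x":0.6,"y":0.5,"z":17.5,"rx":0,"ry":0.002,"rz":0,"grip":0},
  {"x":0.6,"y":0.5,"z":17.5,"rx":0,"ry":0.002,"rz":0,"grip":0},
])

```text
clock: 21.3
position: [0.6392, 0.0992, 0.051]
eef_rot: [[-1.0, -0.008, 0.0], [-0.008, 1.0, 0.001], [-0.0, 0.001, -1.0]]
force: [-5.7, 1.9, 6.8]
finger_gap: 0.421
grip_force: 62.3
```

```bash
python3 go.py 639.5 99 51 -179.5
```

```text
at [639.2  99.2  51. ] a -179.51 xyz [-0.3 -0.2  0. ] r [ 0.0005  0.0001 -0.0002] rows>= 1.0 t 21.3 gap 0.421 grip 62.3 F [-5.7  1.9  6.8]
```

apply_moves([
  {"x":0,"y":0,"z":0,"rx":0,"ry":0,"rz":0,"grip":62},
  {"x":0,"y":0,"z":0,"rx":0,"ry":0,"rz":0,"grip":62},
  {"x":0,"y":0,"z":0,"rx":0,"ry":0,"rz":0,"grip":62},
  {"x":0,"y":0,"z":-15,"rx":0,"ry":0,"rz":0,"grip":62},
  {"x":0,"y":0,"z":-45,"rx":0,"ry":0,"rz":0,"grip":62},
  {"x":0,"y":0,"z":-80,"rx":0,"ry":0,"rz":0,"grip":62},
  {"x":0,"y":0,"z":-110,"rx":0,"ry":0,"rz":0,"grip":80},
  {"x":20,"y":0,"z":-120,"rx":0,"ry":0,"rz":0,"grip":100},
  {"x":45,"y":0,"z":-130,"rx":0,"ry":0,"rz":0,"grip":100},
  {"x":60,"y":-30,"z":-140,"rx":0,"ry":0,"rz":0,"grip":100},
  {"x":70,"y":-70,"z":-150,"rx":0,"ry":0,"rz":0,"grip":100},
  {"x":70,"y":-100,"z":-150,"rx":0,"ry":0,"rz":0,"grip":100},
])

```text
clock: 22.3
position: [0.5694, -0.0034, 0.2025]
eef_rot: [[-1.0, -0.009, 0.003], [-0.009, 1.0, -0.0], [-0.003, -0.0, -1.0]]
force: [1.0, 0.1, 1.9]
finger_gap: 1.0
grip_force: 0.0
```

apply_moves([
  {"x":0,"y":0,"z":0,"rx":0,"ry":0,"rz":0,"grip":100},
  {"x":0,"y":0,"z":0,"rx":0,"ry":0,"rz":0,"grip":100},
  {"x":0,"y":0,"z":0,"rx":0,"ry":0,"rz":0,"grip":100},
  {"x":0,"y":0,"z":0,"rx":0,"ry":0,"rz":0,"grip":100},
])

```text
clock: 22.63
position: [0.5699, -0.0014, 0.1985]
eef_rot: [[-1.0, -0.008, -0.003], [-0.008, 1.0, -0.0], [0.003, -0.0, -1.0]]
force: [0.2, 1.1, -1.0]
finger_gap: 0.997
grip_force: 0.0
```

```bash
python3 - <<'E'
from h import *
c=cam('scene','end_s'); w=cam('wrist','end_w'); P=cloud(w)*1e3
hsv=cv2.cvtColor(w['img'],cv2.COLOR_RGB2HSV)
for d,y in((14,-140.3),(22,-60.8),(30,19),(38,99)):
    ax=38+.707*d
    k=(abs(P[...,1]-y)<22)&(P[...,2]>ax+.1*d)&(P[...,2]<ax+d)&(P[...,0]>560)&(P[...,0]<720)&(hsv[...,1]<90)
    q=P[k]; f=np.polyfit(q[:,0],q[:,1],1); g=np.polyfit(q[:,0],q[:,2],1)
    print(d,len(q),'x',np.percentile(q[:,0],[.2,99.8]).round(1),'mid',np.percentile(q[:,0],[.2,99.8]).mean().round(1),'top',np.percentile(q[:,2],98).round(1),'exp',round(ax+d/2,1),'yaw',np.degrees(f[0]).round(2))
k=(P[...,2]>35)&(P[...,2]<59)&(P[...,0]>590)&(P[...,0]<690)&(hsv[...,1]>90)
print('notch x hist',[(a,np.sum((P[k][:,0]>a)&(P[k][:,0]<a+2))) for a in range(594,684,2)])
E
```

```text
14 1049 x [592.5 676.8] mid 634.7 top 56.6 exp 54.9 yaw 0.32
22 2014 x [587.2 687. ] mid 637.1 top 66.1 exp 64.6 yaw 0.64
30 3130 x [582.9 691.3] mid 637.1 top 75.6 exp 74.2 yaw 0.07
38 3028 x [578.3 694.2] mid 636.2 top 85.0 exp 83.9 yaw -6.17
notch x hist [(594, np.int64(0)), (596, np.int64(0)), (598, np.int64(89)), (600, np.int64(285)), (602, np.int64(161)), (604, np.int64(168)), (606, np.int64(165)), (608, np.int64(156)), (610, np.int64(151)), (612, np.int64(140)), (614, np.int64(33)), (616, np.int64(0)), (618, np.int64(0)), (620, np.int64(0)), (622, np.int64(0)), (624, np.int64(1)), (626, np.int64(0)), (628, np.int64(1)), (630, np.int64(1)), (632, np.int64(47)), (634, np.int64(27)), (636, np.int64(20)), (638, np.int64(16)), (640, np.int64(14)), (642, np.int64(9)), (644, np.int64(0)), (646, np.int64(0)), (648, np.int64(0)), (650, np.int64(0)), (652, np.int64(0)), (654, np.int64(0)), (656, np.int64(0)), (658, np.int64(0)), (660, np.int64(112)), (662, np.int64(250)), (664, np.int64(120)), (666, np.int64(110)), (668, np.int64(107)), (670, np.int64(112)), (672, np.int64(106)), (674, np.int64(96)), (676, np.int64(24)), (678, np.int64(2)), (680, np.int64(1)), (682, np.int64(1))]
```

View pics/end_w.png

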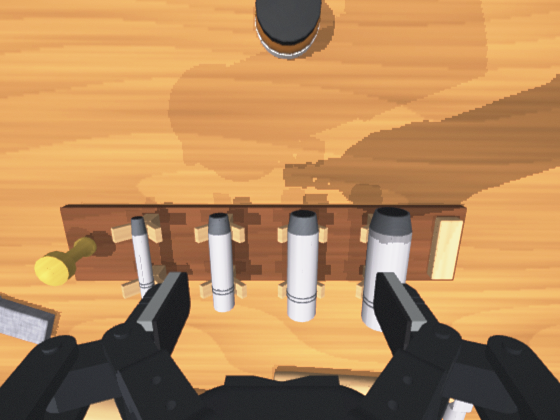

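View pics/end_s.png

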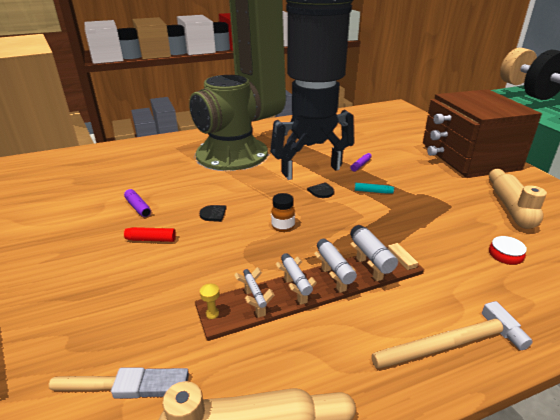

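All four are seated in order from the knob, centred within about 1 mm and at the right heights. The jar is standing at (283,212) in the scene view, and the gripper is clear, so I hand in.

```bash
python3 -c "
from plant import r
print(r.finish_job())"
```

```text
the job is handed in; nothing more can be done
None
```

All four punches lie in their saddles, thinnest beside the brass knob and thickest at the far end; in the last pictures they are seated and centred to about 1 mm and the glue jar is standing, and the job was handed in at about 23 s (no verdict was returned).

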